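# Slide a scraper plate out of its tray and load it in the filing block

### The job

The thin steel scraper plate lies flat in its wooden tray between raised lips where it cannot be gripped: press lightly on it with a fingertip, slide it forward until about a third of its length sticks out over the tray's open front, then pinch that end by its two long sides and lift it out. Lay it flat in the channel of the aluminium filing block, push it in gently until its inner end butts against the stop, and let go, leaving the other end sticking out for filing. Keep every press and push on the plate under 20 N, never let it fall, and leave the loose things round about where they are.

Things in the scene. Friction and masses are not known exactly. Their poses are not given: they have to be found in the camera images.
- scraper_plate: Loose flat steel plate, 110 mm long (x axis), 50 wide (y), 3 thick, about 0.13 kg. Origin: centre of its underside. It starts flat in the tray's channel, its x axis along the tray's, its front end (-x, towards the mouth) 2 to 10 mm behind the mouth. Slippery (friction about 0.3) against tray and block; fingertips grip it better.
- tray: Fixed wooden tray, 132 mm long, 78 wide, foot 100 wide and 8 high. Origin on the bench below the middle of its front edge (the mouth); x points from the mouth into the tray, y across, z up. On top a channel 122 mm long, 56 wide, its bed 70 mm above the bench, on cork: it sinks 1 mm per 10 N (4 mm at most); lips 5 mm high, 11 wide along both sides, a wall at the back, open at the front.
- tray_mouth (a point): The middle of the tray's front edge, at bed height (70 mm above the bench); axes as the tray's. The plate overhangs by 55 mm minus the x of the plate's origin in this frame; it tips off when the overhang passes 55 mm.
- filing_block: Fixed aluminium block, 92 mm long, 78 wide, on a wooden foot 100 wide and 12 high. Origin on the bench below the middle of its front edge; x points from the open front into the block, y across, z up. On top a channel 56 mm wide, its bed 64 mm above the bench, lips 5 mm high and 11 wide along both sides, open at the front, closed towards the back by the stop.
- block_mouth (a point): The middle of the block's front edge, at bed height; axes as the block's. The stop, a dark steel bar across the channel, 29 mm high with its brass thumb screw, is clamped with its rubber front face somewhere from 60 to 76 mm behind this point: where is not measured, find it by feel. The rubber gives 1 mm per 8 N. The plate, home against it, sticks out 34 to 50 mm past this point.
- sanding_block: Bystander: loose cork-faced sanding block, 64 x 111 x 30 mm, origin at the centre of its underside.
- screwdriver_stub: Bystander: loose stubby black screwdriver lying down, 32 x 101 x 26 mm, origin under its centre.
- tape_measure: Bystander: loose yellow tape measure, 37 x 91 x 66 mm, origin under its centre.
- small_paint_tin: Bystander: loose small paint tin, 76 mm across, 80 mm high, origin under its centre.
- adjustable_wrench: Bystander: loose adjustable wrench lying flat, 49 x 190 x 12 mm, origin under its centre.

How it is judged:
By the outcome, as a careful person would: the job done as asked, in the order asked, and still so for the second after the job is handed in, with the robot touching nothing.
It also fails if it takes over 64 s, if anything falls off the work surface, if the arm or the gripper's body presses on something with over 40 N, if the wrist force passes 120 N, or if a joint passes its speed limit or range.

### The arm

A 6-joint arm with a two-finger parallel gripper is mounted at the origin on a cart in front of the work surface, level with it; the furniture and walls round the work are solid. World frame = base frame: x ahead of the robot, y to its left, z up, the work surface at z = 0. Lengths are in m, angles in rad, forces in N, time in s.
With the tool pointing down it reaches from about 0.35 to 0.85 m from the base axis. Payload 8.1 kg.
Tool frame: the origin (TCP) lies at the centre of the arm's flange, where the gripper is bolted on; the fingertips stand 186 mm ahead of it and the grasp point (between the pads) lies 167 mm ahead of it (robot.grasp_offset is the distance from the TCP to the grasp point, in m); z points along the fingers, y is the line along which they close (so a half turn about z gives the same grasp; the last joint's range is limited). The gripper opens to 93 mm and grips with 3 to 60 N. Pads are 15 mm wide; open, the fingers measure 128 mm over their backs; the gripper's body (75 mm by 188 mm) begins 65 mm behind the grasp point.
Start: joints at [-1.346, 0.13, 1.488, -0, 1.523, -0.085], TCP at [0.183, -0.571, 0.405] pointing down, gripper open.
Joint ranges: [-2.96, 2.96], [-0.89, 2.26], [0.02, 2.5], [-1.34, 4.48], [0, 2.73], [-2.66, 2.66]. Speed limits (rad/s): [2.39, 2.39, 2.79, 3.14, 3.14, 3.14].

### API

Orientations are given as a rotation vector (axis times angle).
In Python, from plant import robot gives the robot as it stands.
- The arm moves only by the tool drive_tool, never from a script. Its argument "moves" is one flat list of numbers, 7 for each row, row after row: the finger opening in mm, from 0 to 93, then the shift along the tool's x, y, z in mm, then the turn, a rotation vector about the tool's x, y, z in degrees. A call has 1 to 8 rows; each row shifts and turns the commanded pose from where the row before left it, along the tool's axes as they then stand; what a row does not reach is not made up. A row lasts 1/10 s, in which the tool goes at most 50 mm and 8.59 degrees, less where a joint would pass 70% of its speed; a pose out of reach is approached as far as the arm can. A call is refused whole if a number of a shift passes 50 or a number of a turn 8.59, either way. A call with a gripper value outside its range is refused whole. The fingers move at their own pace and stop on an object; "grip_force" is the grip in N (left out, the last holds). Time passes only in rows, so rows that do not move let the fingers close. It gives the time, the measured TCP pose, the force, the opening and the grip force at its end, in the units of the state.
- robot.read_state(): the state, without advancing time (a new reading comes with each control period).
- robot.read_camera(name): name is "scene" or "top" or "wrist"; returns a dict with "color" (384x512x3 uint8, red, green, blue), "depth" (384x512 float32, m along the optical axis (not along the pixel's ray), 0 where there is no reading), "mtx" (3x3 intrinsics, pixels), "R" (3x3) and "t" (3): a world point X has camera coordinates R X + t. Camera axes: x right, y down, z forward; pixel columns grow to the right and rows downward; lengths in m; the calibration is good to about 2 mm. A picture is of the moment at which its call begins.
- robot.close_job(): hands the job in; it is judged then, once.
The state is a dict: "t": time; "q": joint angles; "dq": joint speeds; "joint_torque": joint torques, N m; "tool_pos": TCP position; "orientation": TCP orientation; "force": force on the tool from outside, world axes, zero at the start; "wrist_torque": the same for the moment, N m; "opening": finger opening in m; "gripper_force": force on a finger pad.
Only numpy, scipy, OpenCV 4.12 (cv2) and the standard library are available. Lean on these libraries where they do the work, as an engineer would, in place of code of your own. Each camera call takes 0.05 s, during which the arm holds its last target. There are 200 camera calls.

## Working session

There is one attempt and no reset: what is moved stays moved. The work goes in short steps, Python scripts to look and compute and a tool call to move; the robot and the scene stay as the last step left them, time stands still between calls to the robot, and variables do not carry over. Pictures are saved under pics/ and viewed, at most 10 in all, crops included, and the job is handed in when it is done.

Besides the shell and the picture viewer there is one more tool, called after ">>>" as name(argument=value, ...) on one line, values as JSON. drive_tool: Moves the arm, as the interface text tells. Its arguments: {"type":"object","properties":{"moves":{"type":"array","items":{"type":"number"}},"grip_force":{"type":"number"}},"required":["moves"]}

```bash
ls; mkdir -p pics
python3 - <<'E'
from plant import robot
import cv2,numpy as np
for n in("scene","top"):
    c=robot.read_camera(n); cv2.imwrite(f"pics/{n}0.png",c["color"][:,:,::-1]); np.savez(f"{n}0.npz",**c)
    print(n,c["mtx"].round(1).tolist(),c["R"].round(3).tolist(),c["t"].round(3).tolist())
s=robot.read_state();print({k:np.round(v,3).tolist() for k,v in s.items()})
E
```

```text
pics
scene [[378.7, 0.0, 245.4], [0.0, 378.7, 196.3], [0.0, 0.0, 1.0]] [[0.461, -0.887, -0.014], [-0.371, -0.178, -0.911], [0.806, 0.425, -0.411]] [-0.401, 0.243, 0.531]
top [[369.6, 0.0, 254.1], [0.0, 369.6, 191.6], [0.0, 0.0, 1.0]] [[-0.015, -1.0, 0.017], [-0.996, 0.014, -0.087], [0.087, -0.018, -0.996]] [-0.176, 0.563, 0.883]
{'t': 0.1, 'q': [-1.346, 0.131, 1.489, -0.0, 1.523, -0.085], 'dq': [0.0, -0.003, -0.003, -0.001, -0.0, -0.002], 'joint_torque': [0.001, -56.134, -49.309, 0.077, 0.029, -0.0], 'tool_pos': [0.183, -0.571, 0.404], 'orientation': [-3.102, -0.484, 0.0], 'force': [1.114, -0.069, -0.124], 'wrist_torque': [-0.046, -0.02, 0.103], 'gripper_force': 0.0, 'opening': 0.093}
```

View pics/top0.png

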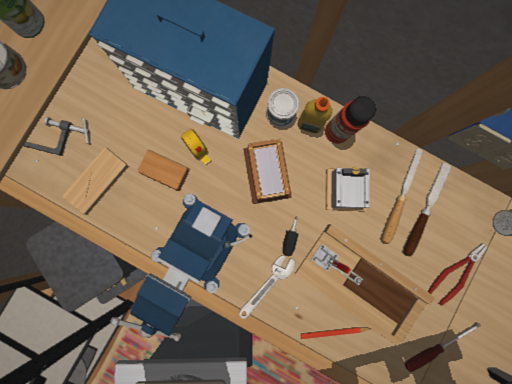

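View pics/scene0.png

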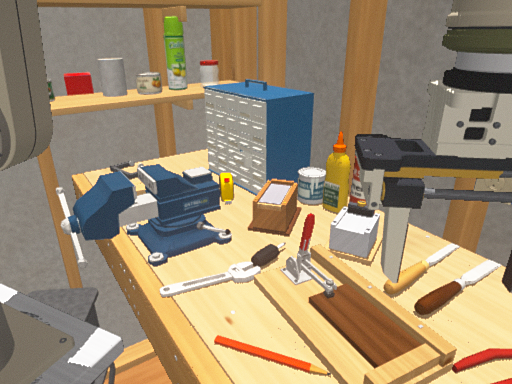

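```bash
cat > h.py <<'E'
import numpy as np,cv2
from scipy.spatial.transform import Rotation as Ro
def pix2w(c,u,v,z):
    "intersect pixel rays with plane z"
    R,t,K=c["R"],c["t"],c["mtx"]; C=-R.T@t
    d=R.T@np.linalg.inv(K)@np.array([u,v,1.]); return C+d*(z-C[2])/d[2]
def cloud(c):
    R,t,K=c["R"],c["t"],c["mtx"]; v,u=np.indices(c["depth"].shape); d=c["depth"]
    P=np.stack([(u-K[0,2])/K[0,0]*d,(v-K[1,2])/K[1,1]*d,d],-1); return (P-t)@R
E
python3 - <<'E'
import numpy as np,cv2
from h import *
c=dict(np.load("top0.npz"))
cv2.imwrite("pics/topcrop.png",cv2.resize(c["color"][125:225,235:385,::-1],None,fx=5.3,fy=5.3,interpolation=cv2.INTER_CUBIC))
P=cloud(c)
for v,u in((170,268),(185,268),(190,350),(190,340),(172,349),(145,264),(199,270),(250,262),(240,290),(105,283),(170,163),(145,197)): print(u,v,P[v,u].round(3))
E
```

```text
268 170 [ 0.607 -0.217  0.072]
268 185 [ 0.571 -0.216  0.074]
350 190 [ 0.558 -0.41   0.066]
340 190 [ 0.558 -0.386  0.071]
349 172 [ 0.598 -0.404  0.086]
264 145 [ 0.666 -0.209  0.075]
270 199 [ 0.543 -0.224  0.011]
262 250 [ 0.416 -0.202  0.002]
290 240 [ 0.441 -0.27   0.03 ]
283 105 [ 0.761 -0.255  0.079]
163 170 [0.616 0.038 0.029]
197 145 [ 0.671 -0.049  0.061]
```

View pics/topcrop.png

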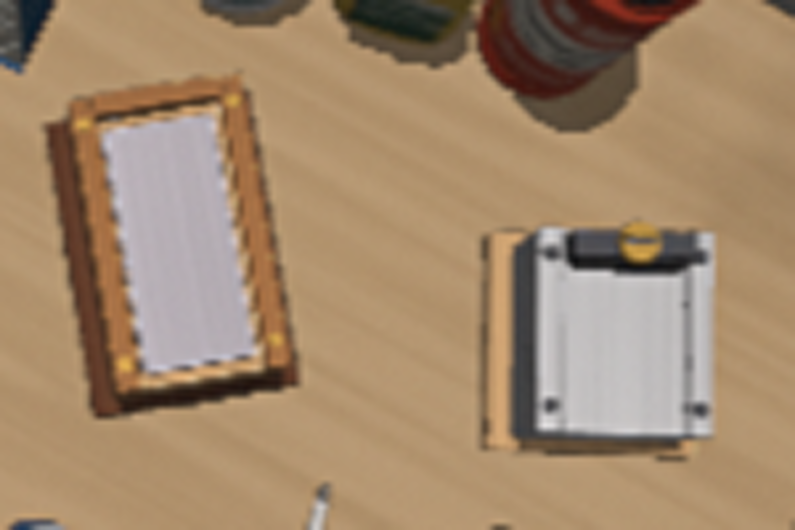

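Run:
```python
from h import *
c=dict(np.load("top0.npz"))
f=lambda p,z:pix2w(c,234.5+(p[0]+.5)/5.3,124.5+(p[1]+.5)/5.3,z)
for n,z,ps in(("tray",.075,[(72,100),(242,74),(293,365),(118,393)]),("plate",.073,[(100,135),(215,112),(257,354),(140,374)]),("block",.069,[(537,230),(714,233),(712,437),(534,437)]),("stop",.093,[(568,265),(695,267)])):
    w=np.array([f(p,z)for p in ps]);print(n,w[:,:2].round(4).tolist())
    if len(ps)==4:
        fm=(w[2]+w[3])/2; bm=(w[0]+w[1])/2; d=bm-fm; y=w[0]-w[1]+w[3]-w[2]
        print(" front",fm.round(4),"len",np.linalg.norm(d),"wid",np.linalg.norm(w[2]-w[3]),"ang",np.degrees(np.arctan2(d[1],d[0])), np.degrees(np.arctan2(-y[0],y[1])))
P=cloud(c)
for n,lo,hi,(u0,u1,v0,v1) in(("trayTop",.06,.085,(235,300,130,205)),("blockTop",.055,.10,(325,385,160,215))):
    Q=P[v0:v1,u0:u1].reshape(-1,3);Q=Q[(Q[:,2]>lo)&(Q[:,2]<hi)]
    r=cv2.minAreaRect((Q[:,:2]*1000).astype(np.float32));print(n,r,np.median(Q[:,2]))
```

```text
tray [[0.6702, -0.1713], [0.6811, -0.2472], [0.5507, -0.2669], [0.5395, -0.1897]]
 front [ 0.5451 -0.2283  0.075 ] len 0.1319026268548861 wid 0.07799434802523603 ang 8.299670052044986 8.241920065600405
plate [[0.6547, -0.1836], [0.6645, -0.235], [0.556, -0.2513], [0.5478, -0.1996]]
 front [ 0.5519 -0.2255  0.073 ] len 0.10886343981601905 wid 0.05239028006273498 ang 8.55243264149834 9.858087068030834
block [[0.6102, -0.3782], [0.6078, -0.4576], [0.5167, -0.4528], [0.5178, -0.3736]]
 front [ 0.5172 -0.4132  0.069 ] len 0.09190598460110933 wid 0.0791782300184113 ang -2.893215781674408 -1.256624745919203
stop [[0.5911, -0.3853], [0.5895, -0.4406]]
trayTop ((631.1597290039062, -212.03787231445312), (182.80743408203125, 94.24938201904297), 16.877763748168945) 0.07400984754194331
blockTop ((564.1340942382812, -416.7986755371094), (78.63994598388672, 91.61943817138672), 87.1390609741211) 0.06629434868277838
```

```bash
cat >> h.py <<'E'
TO=np.array([.5451,-.2283]); TA=np.radians(8.3)   # tray mouth, yaw
BO=np.array([.5172,-.4132]); BA=np.radians(-2.2)  # block mouth, yaw
def W(o,a,x,y=0): return o+np.array([[np.cos(a),-np.sin(a)],[np.sin(a),np.cos(a)]])@[x,y]
def go(s,x,y,z,yaw):
    "turn about tool z (deg) then shift in turned tool axes (mm)"
    R=Ro.from_rotvec(s["orientation"]).as_matrix(); now=np.arctan2(R[1,0],R[0,0])
    Rt=np.column_stack([[np.cos(yaw),np.sin(yaw),0],[np.sin(yaw),-np.cos(yaw),0],[0,0,-1]])
    return "turn",(Ro.from_matrix(R.T@Rt).as_rotvec(degrees=True)).round(2),"shift",((Rt.T@(np.array([x,y,z])-s["tool_pos"]))*1000).round(1)
E
python3 - <<'E'
from h import *
from plant import robot
c=dict(np.load("top0.npz"));P=cloud(c).reshape(-1,3);P=P[(P[:,2]>.10)&(P[:,0]<.76)&(P[:,0]>.45)&(abs(P[:,1]+.25)<.2)]
for y in np.arange(-.45,-.05,.04):
    Q=P[abs(P[:,1]-y)<.02]
    if len(Q): print(y.round(2),Q[:,0].min().round(3),Q[:,2].max().round(3))
p=W(TO,TA,.075);print(p,go(robot.read_state(),*p,.40,TA))
E
```

```text
-0.45 0.696 0.202
-0.41 0.682 0.207
-0.37 0.686 0.206
-0.33 0.711 0.205
-0.29 0.722 0.147
-0.17 0.481 0.932
-0.13 0.454 0.276
-0.09 0.45 0.274
[ 0.61931443 -0.21747328] ('turn', array([-0.1 ,  0.  ,  9.45]), 'shift', array([ 482.9, -287.1,    3.8]))
```

Run:
```python
from h import *
c=dict(np.load("top0.npz"));P=cloud(c).reshape(-1,3);P=P[(P[:,2]>.12)&(P[:,2]<.4)]
for x in np.arange(.42,.74,.03):
    Q=P[(abs(P[:,0]-x)<.015)&(P[:,1]>-.3)&(P[:,1]<0)]
    if len(Q): print(x.round(2),"miny",Q[:,1].min().round(3),"zmax",Q[:,2].max().round(3))
```

```text
0.42 miny -0.104 zmax 0.168
0.45 miny -0.116 zmax 0.166
0.48 miny -0.134 zmax 0.15
0.51 miny -0.127 zmax 0.149
0.54 miny -0.075 zmax 0.128
0.69 miny -0.152 zmax 0.274
0.72 miny -0.166 zmax 0.275
```

>>> drive_tool(moves=[93, 0, 0, 0, 0, 0, 4.7, 93, 0, 0, 0, 0, 0, 4.7, 30, 42, -25, 0, 0, 0, 0, 0, 42, -25, 0, 0, 0, 0, 0, 42, -25, 0, 0, 0, 0, 0, 42, -25, 0, 0, 0, 0, 0, 42, -25, 0, 0, 0, 0, 0, 42, -25, 0, 0, 0, 0], grip_force=10)

```text
t: 0.9
tool_pos: [0.4116, -0.3848, 0.4044]
orientation: [-3.133, -0.228, 0.0]
force: [0.3, -0.7, 0.3]
opening: 0.0495
gripper_force: 0.0
```

Run:
```python
from h import *
from plant import robot
c=dict(np.load("top0.npz"));P=cloud(c);m=(P[...,2]>.11)&(P[...,2]<.4)&(P[...,1]<-.09)&(P[...,1]>-.3)&(P[...,0]>.42)&(P[...,0]<.6)
for v,u in np.argwhere(m)[::3]: print(u,v,P[v,u].round(3))
p=W(TO,TA,.075);print(p,go(robot.read_state(),*p,.40,TA))
```

```text
212 208 [ 0.517 -0.09   0.124]
213 209 [ 0.515 -0.092  0.124]
213 210 [ 0.513 -0.092  0.124]
216 210 [ 0.513 -0.099  0.123]
213 211 [ 0.51  -0.094  0.141]
216 211 [ 0.511 -0.099  0.125]
211 212 [ 0.508 -0.09   0.147]
214 212 [ 0.508 -0.096  0.143]
217 212 [ 0.508 -0.101  0.125]
220 212 [ 0.508 -0.108  0.124]
213 213 [ 0.506 -0.094  0.146]
216 213 [ 0.506 -0.1    0.142]
219 213 [ 0.506 -0.105  0.124]
222 213 [ 0.506 -0.112  0.122]
213 214 [ 0.504 -0.094  0.147]
216 214 [ 0.503 -0.101  0.144]
219 214 [ 0.504 -0.105  0.124]
222 214 [ 0.504 -0.112  0.124]
212 215 [ 0.502 -0.092  0.144]
215 215 [ 0.501 -0.099  0.146]
218 215 [ 0.501 -0.105  0.147]
222 215 [ 0.502 -0.112  0.125]
225 215 [ 0.502 -0.118  0.122]
213 216 [ 0.499 -0.094  0.147]
216 216 [ 0.499 -0.101  0.148]
219 216 [ 0.499 -0.107  0.146]
222 216 [ 0.499 -0.113  0.139]
225 216 [ 0.499 -0.119  0.125]
211 217 [ 0.497 -0.09   0.145]
214 217 [ 0.497 -0.096  0.145]
217 217 [ 0.497 -0.103  0.148]
220 217 [ 0.497 -0.109  0.149]
223 217 [ 0.497 -0.114  0.123]
226 217 [ 0.497 -0.121  0.125]
229 217 [ 0.497 -0.127  0.123]
213 218 [ 0.495
[... 4041 characters left out ...]
135]
220 244 [ 0.439 -0.108  0.132]
214 245 [ 0.438 -0.095  0.137]
217 245 [ 0.438 -0.101  0.134]
212 246 [ 0.436 -0.091  0.14 ]
215 246 [ 0.436 -0.097  0.137]
218 246 [ 0.435 -0.104  0.135]
213 247 [ 0.434 -0.094  0.143]
216 247 [ 0.434 -0.1    0.137]
212 248 [ 0.432 -0.092  0.142]
215 248 [ 0.432 -0.098  0.139]
218 248 [ 0.432 -0.104  0.139]
214 249 [ 0.43  -0.095  0.139]
217 249 [ 0.429 -0.102  0.139]
214 250 [ 0.428 -0.096  0.144]
217 250 [ 0.427 -0.101  0.133]
214 251 [ 0.425 -0.096  0.141]
212 252 [ 0.424 -0.092  0.146]
215 252 [ 0.424 -0.098  0.144]
214 253 [ 0.422 -0.096  0.148]
[ 0.61931443 -0.21747328] ('turn', array([-0.03,  0.02,  0.04]), 'shift', array([ 229.7, -135.6,    4.4]))
```

>>> drive_tool(moves=[20, 42, -25, 0, 0, 0, 0, 0, 42, -25, 0, 0, 0, 0, 0, 42, -25, 0, 0, 0, 0, 0, 42, -25, 0, 0, 0, 0, 0, 42, -25, 0, 0, 0, 0, 0, 20, -12, 0, 0, 0, 0])

```text
t: 1.5
tool_pos: [0.6204, -0.2142, 0.4038]
orientation: [-3.132, -0.233, 0.0]
force: [0.2, -0.5, 0.7]
opening: 0.0026
gripper_force: 0.0
```

Run:
```python
from h import *
from plant import robot
c=robot.read_camera("wrist");np.savez("w1.npz",**c);cv2.imwrite("pics/w1.png",c["color"][:,:,::-1])
s=robot.read_state();print(c["R"].round(2),(-c["R"].T@c["t"]-s["tool_pos"]).round(3))
```

```text
[[ 0.15 -0.99 -0.  ]
 [-0.96 -0.14  0.24]
 [-0.24 -0.03 -0.97]] [ 0.066  0.009 -0.02 ]
```

View pics/w1.png

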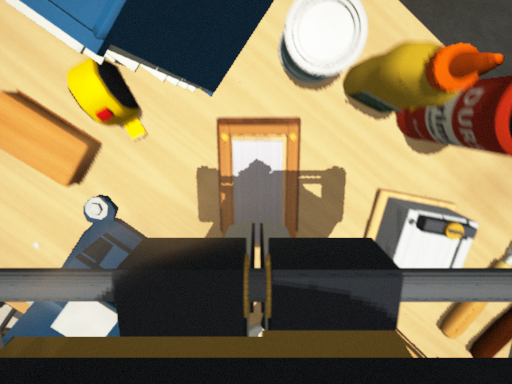

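Run:
```python
from h import *
from plant import robot
c=dict(np.load("w1.npz"))
a=pix2w(c,218.5,118.5,.075)[:2];b=pix2w(c,299.5,118.5,.075)[:2];print(a,W(TO,TA,.132,.039),b,W(TO,TA,.132,-.039),np.linalg.norm(a-b))
l=pix2w(c,219,225,.075)[:2];r=pix2w(c,298,225,.075)[:2];print("yaw",np.degrees(np.arctan2(*(a-l)[::-1])),np.degrees(np.arctan2(*(b-r)[::-1])))
print(go(robot.read_state(),*W(TO,TA,.075),.265,TA))
```

```text
[ 0.67705662 -0.16704577] [ 0.67008751 -0.17065348] [ 0.68859581 -0.24443402] [ 0.6813473  -0.24783649] 0.07824380976259218
yaw 7.02025953857212 9.570501283371533
('turn', array([-0.13, -0.03,  0.3 ]), 'shift', array([ -2.9,   4.3, 138.6]))
```

>>> drive_tool(moves=[0, 0, 2, 40, 0, 0, 0.3, 0, 0, 0, 40, 0, 0, 0, 0, 0, 0, 30, 0, 0, 0, 0, 0, 0, 20, 0, 0, 0, 0, 0, 0, 6, 0, 0, 0, 0, 0, 0, 0, 0, 0, 0])

```text
t: 2.15
tool_pos: [0.6179, -0.2194, 0.2675]
orientation: [-3.133, -0.22, 0.004]
force: [-0.0, 0.5, 0.9]
opening: 0.0006
gripper_force: 0.0
```

>>> drive_tool(moves=[0, 0, 0, 1.5, 0, 0, 0, 0, 0, 0, 1.5, 0, 0, 0])

```text
t: 2.35
tool_pos: [0.6191, -0.2199, 0.2678]
orientation: [3.132, 0.22, 0.005]
force: [-0.5, -0.4, 0.5]
opening: 0.0005
gripper_force: 0.0
```

>>> drive_tool(moves=[0, 0, 0, 1.5, 0, 0, 0, 0, 0, 0, 1.5, 0, 0, 0, 0, 0, 0, 0, 0, 0, 0])

```text
t: 2.65
tool_pos: [0.6184, -0.2195, 0.2628]
orientation: [3.134, 0.221, 0.0]
force: [-0.1, -0.3, -0.6]
opening: 0.0006
gripper_force: 0.0
```

>>> drive_tool(moves=[0, 0, 0, 1, 0, 0, 0, 0, 0, 0, 0, 0, 0, 0])

```text
t: 2.85
tool_pos: [0.6184, -0.2195, 0.2616]
orientation: [-3.134, -0.22, 0.0]
force: [-0.4, 0.4, -0.5]
opening: 0.0004
gripper_force: 0.0
```

>>> drive_tool(moves=[0, 0, 0, 1, 0, 0, 0, 0, 0, 0, 0, 0, 0, 0])

```text
t: 3.05
tool_pos: [0.6184, -0.2194, 0.2606]
orientation: [-3.134, -0.221, 0.0]
force: [0.8, 0.2, 0.3]
opening: 0.0004
gripper_force: 0.0
```

>>> drive_tool(moves=[0, 0, 0, 1, 0, 0, 0, 0, 0, 0, 0, 0, 0, 0])

```text
t: 3.25
tool_pos: [0.6184, -0.2194, 0.2596]
orientation: [-3.134, -0.22, 0.0]
force: [0.5, -0.6, 0.0]
opening: 0.0
gripper_force: 0.0
```

>>> drive_tool(moves=[0, 0, 0, 0.6, 0, 0, 0, 0, 0, 0, 0, 0, 0, 0])

```text
t: 3.45
tool_pos: [0.6185, -0.2195, 0.2592]
orientation: [3.134, 0.221, 0.0]
force: [-0.5, -0.5, 1.3]
opening: 0.0005
gripper_force: 0.2
```

>>> drive_tool(moves=[0, 0, 0, 0.5, 0, 0, 0, 0, 0, 0, 0, 0, 0, 0])

```text
t: 3.65
tool_pos: [0.6185, -0.2195, 0.2589]
orientation: [3.134, 0.221, 0.0]
force: [-0.7, 0.2, 2.9]
opening: 0.0
gripper_force: 1.3
```

>>> drive_tool(moves=[0, 0, 0, 0.9, 0, 0, 0, 0, 0, 0, 0, 0, 0, 0])

```text
t: 3.85
tool_pos: [0.6186, -0.2195, 0.2585]
orientation: [3.134, 0.22, 0.001]
force: [-2.1, 1.5, 7.2]
opening: 0.0002
gripper_force: 3.2
```

>>> drive_tool(moves=[0, -2, 0, 0, 0, 0, 0, 0, -3, 0, 0, 0, 0, 0, 0, -3, 0, 0, 0, 0, 0])

```text
t: 4.15
tool_pos: [0.6109, -0.2207, 0.2586]
orientation: [3.133, 0.221, 0.003]
force: [2.5, 1.0, 5.1]
opening: 0.0003
gripper_force: 2.8
```

>>> drive_tool(moves=[0, -3, 0, 0.3, 0, 0, 0, 0, -4, 0, 0.1, 0, 0, 0, 0, -4, 0, 0, 0, 0, 0, 0, -4, 0, 0, 0, 0, 0])

```text
t: 4.55
tool_pos: [0.5961, -0.2229, 0.2585]
orientation: [3.133, 0.221, 0.004]
force: [2.4, 0.9, 6.9]
opening: 0.0005
gripper_force: 3.2
```

Run:
```python
from h import *
from plant import robot
c=robot.read_camera("wrist");cv2.imwrite("pics/w2.png",c["color"][:,:,::-1]);np.savez("w2.npz",**c)
c=robot.read_camera("scene");cv2.imwrite("pics/s2.png",cv2.resize(c["color"][130:270,190:400,::-1],None,fx=3.5,fy=3.5,interpolation=cv2.INTER_CUBIC))
```

```text
(no output)
```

View pics/s2.png

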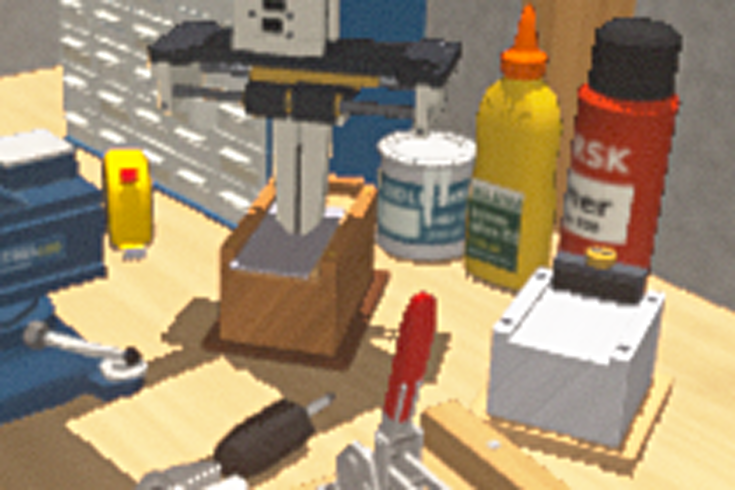

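>>> drive_tool(moves=[0, -4, 0, 0, 0, 0, 0, 0, -4, 0, 0, 0, 0, 0, 0, -4, 0, 0, 0, 0, 0, 0, -4, 0, 0, 0, 0, 0, 0, 0, 0, 0, 0, 0, 0])

```text
t: 5.15
tool_pos: [0.5799, -0.2252, 0.2585]
orientation: [3.133, 0.22, 0.003]
force: [0.4, 0.3, 7.9]
opening: 0.0006
gripper_force: 3.7
```

Run:
```python
from h import *
from plant import robot
c=robot.read_camera("scene");np.savez("s3.npz",**c);cv2.imwrite("pics/s3.png",cv2.resize(c["color"][175:235,240:320,::-1],None,fx=10,fy=10,interpolation=cv2.INTER_CUBIC))
```

```text
(no output)
```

View pics/s3.png

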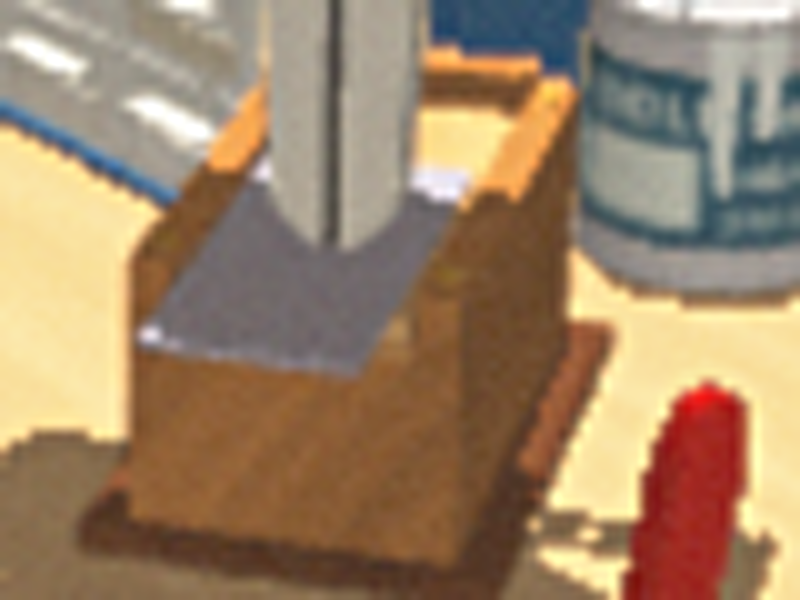

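```bash
cat >> h.py <<'E'
def loc(o,a,p): d=np.asarray(p)[:2]-o; return (np.array([[np.cos(a),np.sin(a)],[-np.sin(a),np.cos(a)]])@d*1000).round(1)
E
python3 - <<'E'
from h import *
c=dict(np.load("s3.npz"))
f=lambda x,y,z:pix2w(c,239.5+(x+.5)/10,174.5+(y+.5)/10,z)
for n,x,y,z in(("FL",140,337,.073),("FR",360,373,.073),("RR",470,180,.073),("lipbackR",580,80,.075),("lipfrontR",462,268,.075),("lipfrontL",133,255,.075),("footfrontR",455,595,.008),("footfrontL",80,540,.008)):
    w=f(x,y,z);print(n,w[:2].round(4),loc(TO,TA,w))
E
```

```text
FL [ 0.5068 -0.2095] [-35.1  24.1]
FR [ 0.5116 -0.2593] [-37.6 -25.8]
RR [ 0.6164 -0.2424] [ 68.5 -24.2]
lipbackR [ 0.6818 -0.2456] [132.7 -36.9]
lipfrontR [ 0.5659 -0.2606] [ 15.9 -34.9]
lipfrontL [ 0.5402 -0.1913] [ 0.5 37.3]
footfrontR [ 0.5388 -0.2719] [-12.5 -42.3]
footfrontL [ 0.5244 -0.185 ] [-14.2  45.8]
```

Run:
```python
from h import *
c=dict(np.load("s3.npz"))
f=lambda x,y,z:pix2w(c,239.5+(x+.5)/10,174.5+(y+.5)/10,z)
print(f(337,252,.073), loc(TO,TA,f(337,252,.073)),loc(TO,TA,[.5799,-.2252]))
```

```text
[ 0.56559888 -0.23034543  0.073     ] [20. -5.] [34.9 -2. ]
```

>>> drive_tool(moves=[0, 0, 0, -3, 0, 0, 0, 0, 0, 0, -10, 0, 0, 0, 60, 0, 0, -40, 0, 0, 0, 93, 0, 0, -27, 0, 0, 0, 93, 0, 0, 0, 0, 0, 0])

```text
t: 5.7
tool_pos: [0.581, -0.2255, 0.343]
orientation: [3.13, 0.22, 0.01]
force: [0.4, -0.5, 0.4]
opening: 0.02
gripper_force: 0.0
```

Run:
```python
from h import *
from plant import robot
c=robot.read_camera("wrist");np.savez("w3.npz",**c);cv2.imwrite("pics/w3.png",cv2.resize(c["color"][84:384,56:456,::-1],None,fx=2,fy=2))
```

```text
(no output)
```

View pics/w3.png

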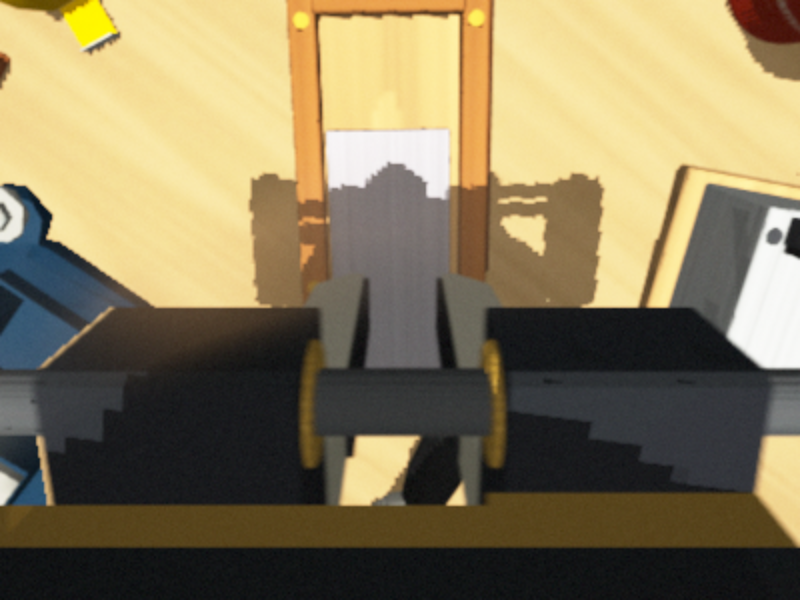

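Run:
```python
from h import *
from plant import robot
c=dict(np.load("w3.npz"))
f=lambda x,y,z:pix2w(c,55.75+x/2,83.75+y/2,z)
TO=np.array([.5505,-.2250])
for n,x,y,z in(("RL",326,129,.073),("RR",449,129,.073),("L270",329,270,.073),("R270",452,270,.073),("lipLout",303,275,.075),("lipRout",487,275,.075),("backL",289,8,.075),("backR",490,7,.075),("blk back L",683,168,.012)):
    w=f(x,y,z);print(n,w[:2].round(4),loc(TO,TA,w))
g=W(TO,TA,-.018);print(g,go(robot.read_state(),*g,.30,TA))
```

```text
RL [ 0.6188 -0.1898] [72.6 24.9]
RR [ 0.6256 -0.2386] [ 72.4 -24.3]
L270 [ 0.5599 -0.1977] [13.3 25.7]
R270 [ 0.5671 -0.2492] [ 12.9 -26.4]
lipLout [ 0.5569 -0.1872] [11.8 36.5]
lipRout [ 0.5676 -0.2639] [ 11.3 -41. ]
backL [ 0.6625 -0.1711] [118.6  37.2]
backR [ 0.6735 -0.2466] [118.6 -39.1]
blk back L [ 0.6172 -0.3647] [  45.9 -147.9]
[ 0.53268854 -0.22759841] ('turn', array([ 0.15, -0.21, -0.25]), 'shift', array([-47.5,  -4.6,  40.3]))
```

>>> drive_tool(moves=[70, -24, -2.3, 0, 0, 0, 0, 70, -23.5, -2.3, 0, 0, 0, 0, 70, 0, 0, 30, 0, 0, -0.2, 70, 0, 0, 30, 0, 0, 0, 70, 0, 0, 20, 0, 0, 0, 70, 0, 0, 0, 0, 0, 0, 70, 0, 0, 0, 0, 0, 0], grip_force=5)

```text
t: 6.45
tool_pos: [0.5316, -0.2267, 0.2564]
orientation: [-3.132, -0.226, 0.004]
force: [0.7, -0.4, 0.4]
opening: 0.0699
gripper_force: 0.0
```

```bash
sed -i 's/^TO=.*TA=/TO=np.array([.5505,-.2250]); TA=/' h.py
python3 - <<'E'
from h import *
from plant import robot
s=robot.read_state();print(s["tool_pos"],go(s,*W(TO,TA,-.018),.2415,TA))
c=robot.read_camera("wrist");np.savez("w4.npz",**c);cv2.imwrite("pics/w4.png",cv2.resize(c["color"][84:384,56:456,::-1],None,fx=2,fy=2))
E
```

```text
[ 0.53160727 -0.22674192  0.25637694] ('turn', array([-0.09,  0.13, -0.05]), 'shift', array([ 0.9,  1. , 14.9]))
```

View pics/w4.png

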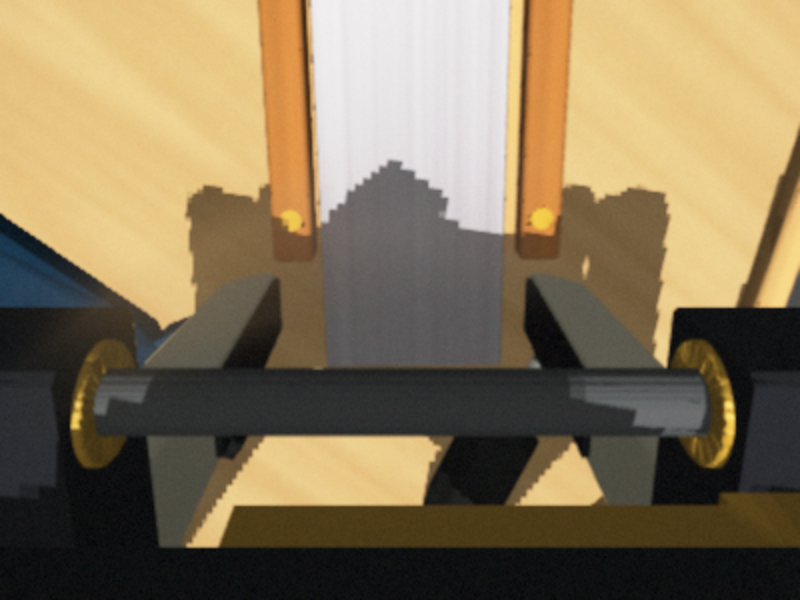

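>>> drive_tool(moves=[70, 0.5, 1.6, 8, 0, 0, 0, 70, 0.4, 0, 7, 0, 0, 0, 60, 0, 0, 0, 0, 0, 0, 54, 0, 0, 0, 0, 0, 0, 54, 0, 0, 0, 0, 0, 0])

```text
t: 7.0
tool_pos: [0.5334, -0.2285, 0.2426]
orientation: [3.133, 0.226, 0.0]
force: [0.3, -0.3, 0.6]
opening: 0.0551
gripper_force: 0.0
```

>>> drive_tool(moves=[45, 0, 0, 0, 0, 0, 0, 45, 0, 0, 0, 0, 0, 0, 45, 0, 0, 0, 0, 0, 0])

```text
t: 7.3
tool_pos: [0.5334, -0.2285, 0.2426]
orientation: [3.133, 0.226, 0.001]
force: [0.6, 0.0, 0.7]
opening: 0.0499
gripper_force: 5.0
```

>>> drive_tool(moves=[45, 0, 0, 0, 0, 0, 0, 45, 0, 0, 0, 0, 0, 0, 45, 0, 0, -2, 0, 0, 0, 45, 0, 0, -2, 0, 0, 0, 45, 0, 0, -2, 0, 0, 0, 45, 0, 0, -2, 0, 0, 0, 45, 0, 0, 0, 0, 0, 0], grip_force=18)

```text
t: 8.0
tool_pos: [0.5334, -0.2285, 0.2507]
orientation: [3.133, 0.226, 0.001]
force: [-0.0, -0.4, -0.7]
opening: 0.0497
gripper_force: 18.0
```

Run:
```python
from h import *
from plant import robot
s=robot.read_state();print(s["tool_pos"],s["force"],s["wrist_torque"])
c=robot.read_camera("scene");cv2.imwrite("pics/s5.png",cv2.resize(c["color"][150:240,230:350,::-1],None,fx=6.6,fy=6.6,interpolation=cv2.INTER_CUBIC))
c=robot.read_camera("wrist");np.savez("w5.npz",**c);P=cloud(c)
# plate rear region: tilt from depth
m=(P[...,2]>.06)&(P[...,2]<.1)&(abs(P[...,0]-.585)<.03)&(abs(P[...,1]+.2195-(P[...,0]-.585)*.146)<.02)
Q=P[m];A=np.c_[(Q[:,0]-.585),(Q[:,1]+.22),np.ones(len(Q))];print(len(Q),np.linalg.lstsq(A,Q[:,2],rcond=None)[0],Q[:,0].min(),Q[:,0].max())
```

```text
[ 0.53339812 -0.22853282  0.25073867] [-0.02585033 -0.37416088 -0.70738878] [-0.00314559  0.04921201 -0.0083834 ]
10396 [-0.01877895 -0.00220456  0.07946403] 0.5550170241412654 0.6149879500923275
```

View pics/s5.png

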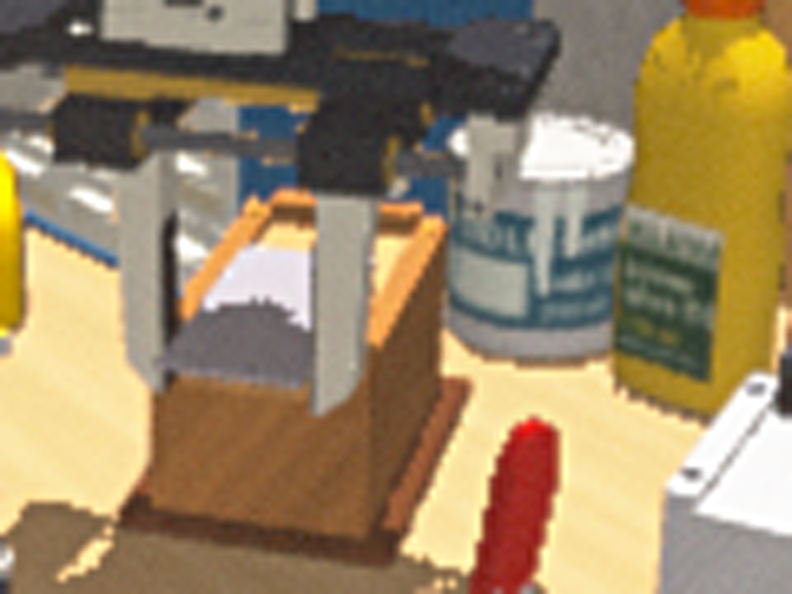

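>>> drive_tool(moves=[45, 0, 0, -5, 0, 0, 0, 45, 0, 0, -12, 0, 0, 0, 45, 0, 0, -15, 0, 0, 0, 45, 0, 0, -12, 0, 0, 0, 45, 0, 0, -6, 0, 0, 0])

```text
t: 8.6
tool_pos: [0.5339, -0.2288, 0.3032]
orientation: [3.132, 0.226, 0.005]
force: [0.2, 0.9, -1.4]
opening: 0.0491
gripper_force: 18.0
```

```bash
cat >> h.py <<'E'
def slope(P,s,lo=.03,hi=.08,half=.018):
    "plate plane in tool coords: ahead of tcp lo..hi; returns slope along tool x,y, depth at tool x=0"
    R=Ro.from_rotvec(s["orientation"]).as_matrix();Q=(P-s["tool_pos"])@R
    m=(Q[...,0]>lo)&(Q[...,0]<hi)&(abs(Q[...,1])<half)&(abs(Q[...,2]-.171)<.015);q=Q[m]
    return len(q),np.linalg.lstsq(np.c_[q[:,0],q[:,1],np.ones(len(q))],q[:,2],rcond=None)[0].round(4)
E
python3 - <<'E'
from h import *
from plant import robot
c=dict(np.load("w4.npz"));P=cloud(c)
m=(P[...,2]>.06)&(P[...,2]<.1)&(abs(P[...,0]-.585)<.03)&(abs(P[...,1]+.2195-(P[...,0]-.585)*.146)<.02)
Q=P[m];A=np.c_[(Q[:,0]-.585),(Q[:,1]+.22),np.ones(len(Q))];print("before",np.linalg.lstsq(A,Q[:,2],rcond=None)[0])
s=robot.read_state();print(s["tool_pos"]);print(slope(cloud(robot.read_camera("wrist")),s))
for n in("top0.npz",):
    P=cloud(dict(np.load(n))).reshape(-1,3);Q=P[(P[:,0]>.38)&(P[:,0]<.515)&(P[:,1]<-.28)&(P[:,1]>-.53)&(P[:,2]>.035)&(P[:,2]<.4)]
    print(len(Q),Q.min(0),Q.max(0)); print(Q[np.argsort(-Q[:,2])[:6]].round(3))
print(go(s,*W(BO,BA,-.045),.29,BA))
E
```

```text
before [-0.00044205  0.00055116  0.07255926]
[ 0.53393875 -0.22879642  0.30319915]
(7886, array([0.0178, 0.0011, 0.1701]))
876 [ 0.38003661 -0.50134853  0.03517941] [ 0.47827571 -0.33010868  0.1562702 ]
[[ 0.381 -0.373  0.156]
 [ 0.387 -0.377  0.156]
 [ 0.385 -0.375  0.156]
 [ 0.385 -0.379  0.156]
 [ 0.383 -0.375  0.154]
 [ 0.381 -0.377  0.154]]
('turn', array([ 0.11, -0.18, 10.45]), 'shift', array([-54.6, 184.9,  13.2]))
```

Run:
```python
from h import *
P=cloud(dict(np.load("top0.npz"))).reshape(-1,3);Q=P[(P[:,0]>.3)&(P[:,0]<.515)&(P[:,1]<-.28)&(P[:,1]>-.53)&(P[:,2]<.4)]
for z in(.035,.05,.07,.1,.12):
    q=Q[Q[:,2]>z];
    for y0 in(-.5,-.45,-.4,-.35,-.3):
        r=q[abs(q[:,1]-y0)<.025]
        if len(r): print(z,y0,"xmax",r[:,0].max().round(3))
```

```text
0.035 -0.5 xmax 0.4
0.035 -0.45 xmax 0.434
0.035 -0.4 xmax 0.471
0.035 -0.35 xmax 0.478
0.05 -0.45 xmax 0.356
0.05 -0.4 xmax 0.394
0.05 -0.35 xmax 0.417
0.07 -0.4 xmax 0.39
0.07 -0.35 xmax 0.4
0.1 -0.4 xmax 0.39
0.1 -0.35 xmax 0.396
0.12 -0.4 xmax 0.39
0.12 -0.35 xmax 0.393
```

>>> drive_tool(moves=[45, 0, 10, 0, 0, 0, 3.5, 45, -10, 25, 0, 0, 0, 3.5, 45, -10, 30, 0, 0, 0, 3.4, 45, -10, 30, 0, 0, 0, 0, 45, -10, 30, 0, 0, 0, 0, 45, -10, 28, 0, 0, 0, 0, 45, 0, 12, 0, 0, 0, 0, 45, 0, 0, 0, 0, 0, 0])

```text
t: 9.45
tool_pos: [0.4833, -0.3944, 0.3002]
orientation: [3.141, -0.062, 0.0]
force: [1.3, 0.5, -0.6]
opening: 0.0493
gripper_force: 18.0
```

Run:
```python
from h import *
from plant import robot
s=robot.read_state();c=robot.read_camera("wrist");np.savez("w6.npz",**c);P=cloud(c)
print(slope(P,s))
def L(Q): d=Q[:,:2]-BO; return d@np.array([[np.cos(BA),-np.sin(BA)],[np.sin(BA),np.cos(BA)]])*1000
Q=P[(P[...,2]>.0655)&(P[...,2]<.073)];l=L(Q);k=(abs(l[:,1])<60)&(l[:,0]>-30)&(l[:,0]<130);l=l[k]
print(len(l),np.percentile(l,[.5,2,50,98,99.5],axis=0).round(1).tolist())
for x in range(0,100,10):
    r=l[abs(l[:,0]-x)<4]
    if len(r): 
        a=r[r[:,1]>10,1];b=r[r[:,1]<-10,1]
        print(x,"L",(a.min().round(1),a.max().round(1)) if len(a) else 0,"R",(b.min().round(1),b.max().round(1)) if len(b) else 0)
for y in(-34,-31,31,34):
    r=l[abs(l[:,1]-y)<1.5]; print("y",y,(r[:,0].min().round(1),r[:,0].max().round(1)) if len(r) else 0)
T=cloud(dict(np.load("top0.npz"))).reshape(-1,3);q=T[(T[:,0]>.45)&(T[:,0]<.5)&(T[:,1]<-.32)&(T[:,1]>-.5)];print("frame zmax",q[:,2].max())
print(go(s,*W(BO,BA,-.045),.29,BA))
```

```text
(7911, array([0.0195, 0.0005, 0.1701]))
3593 [[2.0, -39.1], [4.2, -38.7], [65.3, -31.0], [91.5, 37.5], [92.6, 38.2]]
0 L 0 R (np.float64(-38.9), np.float64(-27.9))
10 L 0 R (np.float64(-38.8), np.float64(-18.2))
20 L 0 R (np.float64(-39.0), np.float64(-20.6))
30 L 0 R (np.float64(-39.1), np.float64(-27.9))
40 L 0 R (np.float64(-39.0), np.float64(-24.4))
50 L 0 R (np.float64(-39.3), np.float64(-28.0))
60 L (np.float64(28.0), np.float64(38.2)) R (np.float64(-39.2), np.float64(-20.4))
70 L (np.float64(14.0), np.float64(38.2)) R (np.float64(-39.3), np.float64(-17.1))
80 L (np.float64(25.2), np.float64(38.6)) R (np.float64(-39.6), np.float64(-26.9))
90 L (np.float64(27.6), np.float64(38.4)) R (np.float64(-39.2), np.float64(-31.3))
y -34 (np.float64(1.3), np.float64(93.0))
y -31 (np.float64(1.3), np.float64(92.4))
y 31 (np.float64(63.3), np.float64(93.2))
y 34 (np.float64(63.5), np.float64(92.9))
frame zmax 0.048283021377154414
('turn', array([ 0.  , -0.  , -0.08]), 'shift', array([-10.4,  17.5,  10.2]))
```

Run:
```python
from h import *
from plant import robot
s=robot.read_state();P=cloud(dict(np.load("w6.npz")));T=cloud(dict(np.load("top0.npz")))
R=Ro.from_rotvec(s["orientation"]).as_matrix();Q=(P-s["tool_pos"])@R
q=Q[(Q[...,0]>.02)&(Q[...,0]<.12)&(abs(Q[...,1])<.05)&(abs(Q[...,2]-.171)<.006)]*1000
for x in(30,45,60,75,85): r=q[abs(q[:,0]-x)<3,1];print(x,r.min().round(1),r.max().round(1))
print("rear",np.percentile(q[:,0],[99,99.8,100]).round(1))
def L(Q): d=Q[:,:2]-BO; return d@np.array([[np.cos(BA),-np.sin(BA)],[np.sin(BA),np.cos(BA)]])*1000
for n,C in(("top",T),("wrist",P)):
    k=C[(C[...,2]>.082)&(C[...,2]<.1)];l=L(k);m=(abs(l[:,1])<24)&(l[:,0]>40)&(l[:,0]<95);print(n,m.sum(),np.percentile(l[m,0],[0,2,10,50]).round(1) if m.sum() else 0)
k=T[(T[...,2]>.035)&(T[...,0]>.45)&(T[...,0]<.5)&(T[...,1]<-.36)&(T[...,1]>-.46)];print(len(k),k[np.argsort(-k[:,0])[:8]].round(3).tolist())
```

```text
30 -24.8 25.2
45 -24.9 24.9
60 -24.9 24.9
75 -24.9 24.7
85 -25.0 24.9
rear [88.4 89.  89.2]
top 121 [74.2 76.  78.8 84. ]
wrist 2212 [75.2 76.3 78.6 83.6]
129 [[0.478, -0.368, 0.042], [0.476, -0.367, 0.045], [0.476, -0.367, 0.037], [0.476, -0.37, 0.045], [0.474, -0.365, 0.044], [0.473, -0.369, 0.046], [0.473, -0.368, 0.041], [0.473, -0.373, 0.043]]
```

```bash
sed -i 's/^BO=.*BA=np.radians(-2.2)/BO=np.array([.5182,-.4136]); BA=np.radians(-2.4)/' h.py
python3 - <<'E'
from h import *
from plant import robot
s=robot.read_state();print(go(s,*W(BO,BA,-.037),.29,BA))
E
```

```text
('turn', array([-0.04,  0.  ,  0.18]), 'shift', array([-1.7, 18.9, 10.1]))
```

>>> drive_tool(moves=[45, -2.5, 9.4, 0, 0, 0, 0.2, 45, -2.5, 9.5, 0, 0, 1.1, 0, 45, 0, 0, 5, 0, 0, 0, 45, 0, 0, 15, 0, 0, 0, 45, 0, 0, 15, 0, 0, 0, 45, 0, 0, 10, 0, 0, 0, 45, 0, 0, 0, 0, 0, 0])

```text
t: 10.2
tool_pos: [0.4781, -0.4107, 0.2518]
orientation: [-3.137, 0.064, -0.024]
force: [-0.2, 0.4, -1.3]
opening: 0.0494
gripper_force: 18.0
```

```bash
cat > m.py <<'E'
from h import *
from plant import robot
s=robot.read_state();c=robot.read_camera("wrist");P=cloud(c);print(s["tool_pos"].round(4),np.round(s["force"],1),"pitch/slope tool",slope(P,s))
d=P[...,:2]-BO;l=d@np.array([[np.cos(BA),-np.sin(BA)],[np.sin(BA),np.cos(BA)]])*1000
z=P[...,2]*1000
m=(abs(l[...,1])<18)&(l[...,0]>5)&(l[...,0]<45)&(z>55)&(z<100)
A=np.c_[l[m],np.ones(m.sum())];print("plate plane z=a x+b y+c (block frame, mm)",np.linalg.lstsq(A,z[m],rcond=None)[0].round(3))
g=robot.read_state();R=Ro.from_rotvec(s["orientation"]).as_matrix();print("grip in block",loc(BO,BA,s["tool_pos"]+R[:,2]*.17),"tool x axis",R[:,0].round(3))
E
python3 m.py
```

```text
[ 0.4781 -0.4107  0.2518] [-0.2  0.4 -1.3] pitch/slope tool (7906, array([0.0187, 0.0014, 0.1701]))
plate plane z=a x+b y+c (block frame, mm) [-3.0000e-03  5.0000e-03  8.1536e+01]
grip in block [-37.6   1.9] tool x axis [ 0.999 -0.041  0.015]
```

>>> drive_tool(moves=[45, 0, 1.9, 4, 0, 0, 0, 45, 0, 0, 5, 0, 0, 0, 45, 0, 0, 3, 0, 0, 0, 45, 0, 0, 0, 0, 0, 0])

```text
t: 10.65
tool_pos: [0.4789, -0.4136, 0.2428]
orientation: [-3.141, 0.065, -0.029]
force: [0.8, 0.1, -1.1]
opening: 0.0491
gripper_force: 18.0
```

```bash
python3 m.py
```

```text
[ 0.4789 -0.4136  0.2428] [ 0.8  0.1 -1.1] pitch/slope tool (7884, array([ 0.0192, -0.0006,  0.1701]))
plate plane z=a x+b y+c (block frame, mm) [-0.    -0.    72.719]
grip in block [-36.1  -1.6] tool x axis [ 0.999 -0.041  0.019]
```

>>> drive_tool(moves=[45, 0, 0, 1, 0, 0, 0, 45, 0, 0, 0, 0, 0, 0])

```text
t: 10.9
tool_pos: [0.4791, -0.4138, 0.2425]
orientation: [3.14, -0.064, 0.03]
force: [0.5, -0.3, -0.4]
opening: 0.0493
gripper_force: 18.0
```

>>> drive_tool(moves=[45, 0, 0, 0.7, 0, 0, 0, 45, 0, 0, 0, 0, 0, 0])

```text
t: 11.1
tool_pos: [0.479, -0.4138, 0.2417]
orientation: [3.14, -0.064, 0.03]
force: [-0.3, 0.4, -1.8]
opening: 0.0496
gripper_force: 18.0
```

>>> drive_tool(moves=[45, 0, -1.5, 0, 0, 0, 0, 45, 0, 0, 0, 0, 0, 0, 45, 0, 0, 0, 0, 0, 0])

```text
t: 11.4
tool_pos: [0.4791, -0.4122, 0.2417]
orientation: [3.14, -0.064, 0.03]
force: [-0.5, 1.0, -1.4]
opening: 0.0492
gripper_force: 18.0
```

```bash
python3 m.py
```

```text
[ 0.4791 -0.4122  0.2417] [-0.5  1.  -1.4] pitch/slope tool (7909, array([ 0.0188, -0.0003,  0.1701]))
plate plane z=a x+b y+c (block frame, mm) [1.0000e-03 0.0000e+00 7.1568e+01]
grip in block [-35.8  -0.2] tool x axis [ 0.999 -0.041  0.019]
```

>>> drive_tool(moves=[45, 0, 0, 1.5, 0, 0, 0, 45, 0, 0, 1.5, 0, 0, 0, 45, 0, 0, 0.5, 0, 0, 0, 45, 0, 0, 0, 0, 0, 0, 45, 0, 0, 0, 0, 0, 0])

```text
t: 11.95
tool_pos: [0.4792, -0.4123, 0.2381]
orientation: [3.14, -0.064, 0.03]
force: [-0.2, -0.0, 0.2]
opening: 0.0494
gripper_force: 18.0
```

>>> drive_tool(moves=[45, 0, 0, 0.5, 0, 0, 0, 45, 0, 0, 0, 0, 0, 0])

```text
t: 12.15
tool_pos: [0.4792, -0.4123, 0.2376]
orientation: [3.14, -0.065, 0.03]
force: [-0.9, -0.6, -1.5]
opening: 0.0494
gripper_force: 18.0
```

>>> drive_tool(moves=[45, 0, 0, 0.4, 0, 0, 0, 45, 0, 0, 0, 0, 0, 0])

```text
t: 12.35
tool_pos: [0.4792, -0.4122, 0.2372]
orientation: [3.14, -0.064, 0.03]
force: [-0.1, -0.2, -0.9]
opening: 0.0492
gripper_force: 18.0
```

>>> drive_tool(moves=[45, 0, 0, 0.3, 0, 0, 0, 45, 0, 0, 0, 0, 0, 0])

```text
t: 12.55
tool_pos: [0.4792, -0.4123, 0.2369]
orientation: [3.14, -0.064, 0.03]
force: [-0.7, -0.2, -1.1]
opening: 0.0494
gripper_force: 18.0
```

>>> drive_tool(moves=[45, 0, 0, 0.3, 0, 0, 0, 45, 0, 0, 0, 0, 0, 0])

```text
t: 12.75
tool_pos: [0.4792, -0.4123, 0.2367]
orientation: [3.14, -0.064, 0.03]
force: [0.5, -0.4, -1.0]
opening: 0.0493
gripper_force: 18.0
```

```bash
python3 m.py; python3 -c "
from plant import robot;s=robot.read_state();print(s['wrist_torque'])"
```

```text
[ 0.4792 -0.4123  0.2367] [ 0.5 -0.4 -1. ] pitch/slope tool (7924, array([0.0142, 0.002 , 0.1701]))
plate plane z=a x+b y+c (block frame, mm) [6.0000e-03 2.0000e-03 6.6759e+01]
grip in block [-35.7  -0.3] tool x axis [ 0.999 -0.041  0.019]
[ 0.06073667  0.03494343 -0.02728911]
```

>>> drive_tool(moves=[45, 0, 0, -0.2, 0, 0, 0, 45, 2, 0, 0.04, 0, 0, 0, 45, 2, 0, 0.04, 0, 0, 0, 45, 1.5, 0, 0.03, 0, 0, 0, 45, 0, 0, 0, 0, 0, 0])

```text
t: 13.3
tool_pos: [0.4849, -0.4125, 0.2368]
orientation: [3.14, -0.064, 0.03]
force: [-0.6, 0.2, -1.7]
opening: 0.0496
gripper_force: 18.0
```

>>> drive_tool(moves=[45, 1, 0, 0.02, 0, 0, 0, 45, 1, 0, 0.02, 0, 0, 0, 45, 0, 0, 0, 0, 0, 0])

```text
t: 13.6
tool_pos: [0.4868, -0.4126, 0.2368]
orientation: [3.14, -0.064, 0.03]
force: [0.1, -0.9, -1.2]
opening: 0.0492
gripper_force: 18.0
```

>>> drive_tool(moves=[45, 1, 0, 0.02, 0, 0, 0, 45, 1, 0, 0.02, 0, 0, 0, 45, 0, 0, 0, 0, 0, 0])

```text
t: 13.9
tool_pos: [0.4888, -0.4126, 0.2368]
orientation: [3.14, -0.064, 0.03]
force: [-0.1, 0.3, -0.9]
opening: 0.049
gripper_force: 18.0
```

>>> drive_tool(moves=[45, 1, 0, 0.02, 0, 0, 0, 45, 0, 0, 0, 0, 0, 0])

```text
t: 14.1
tool_pos: [0.4898, -0.4127, 0.2369]
orientation: [3.14, -0.064, 0.03]
force: [-0.1, 0.4, -1.1]
opening: 0.0492
gripper_force: 18.0
```

>>> drive_tool(moves=[45, 1, 0, 0.03, 0, 0, 0, 45, 1, 0, 0.03, 0, 0, 0, 45, 0, 0, 0, 0, 0, 0])

```text
t: 14.4
tool_pos: [0.4918, -0.4128, 0.2369]
orientation: [3.14, -0.064, 0.03]
force: [-0.5, 0.1, -1.5]
opening: 0.0492
gripper_force: 18.0
```

>>> drive_tool(moves=[45, 1, 0, 0.03, 0, 0, 0, 45, 1, 0, 0.03, 0, 0, 0, 45, 0, 0, 0, 0, 0, 0])

```text
t: 14.7
tool_pos: [0.4938, -0.4129, 0.2368]
orientation: [3.14, -0.064, 0.03]
force: [-0.1, -0.2, -0.1]
opening: 0.0492
gripper_force: 18.0
```

>>> drive_tool(moves=[45, 1, 0, 0.02, 0, 0, 0, 45, 0, 0, 0, 0, 0, 0])

```text
t: 14.9
tool_pos: [0.4948, -0.4129, 0.2368]
orientation: [3.14, -0.064, 0.03]
force: [0.7, 0.1, -1.0]
opening: 0.0495
gripper_force: 18.0
```

```bash
python3 m.py
```

```text
[ 0.4948 -0.4129  0.2368] [ 0.7  0.1 -1. ] pitch/slope tool (7897, array([0.0159, 0.0018, 0.1702]))
plate plane z=a x+b y+c (block frame, mm) [3.0000e-03 2.0000e-03 6.6753e+01]
grip in block [-20.1  -0.3] tool x axis [ 0.999 -0.041  0.019]
```

>>> drive_tool(moves=[45, 1, 0, 0.02, 0, 0, 0, 45, 0, 0, 0, 0, 0, 0])

```text
t: 15.15
tool_pos: [0.4958, -0.413, 0.2368]
orientation: [3.14, -0.064, 0.03]
force: [-0.2, -0.7, -0.9]
opening: 0.0496
gripper_force: 18.0
```

>>> drive_tool(moves=[45, 1, 0, 0.02, 0, 0, 0, 45, 0, 0, 0, 0, 0, 0])

```text
t: 15.35
tool_pos: [0.4968, -0.413, 0.2368]
orientation: [3.14, -0.064, 0.03]
force: [0.6, 0.8, -1.1]
opening: 0.0495
gripper_force: 18.0
```

>>> drive_tool(moves=[45, 1, 0, 0.02, 0, 0, 0, 45, 0, 0, 0, 0, 0, 0])

```text
t: 15.55
tool_pos: [0.4978, -0.413, 0.2368]
orientation: [3.14, -0.064, 0.03]
force: [-0.2, 0.5, -1.0]
opening: 0.0496
gripper_force: 18.0
```

>>> drive_tool(moves=[45, 1, 0, 0.02, 0, 0, 0, 45, 0, 0, 0, 0, 0, 0])

```text
t: 15.75
tool_pos: [0.4988, -0.4131, 0.2368]
orientation: [3.14, -0.064, 0.03]
force: [0.2, -0.1, -0.3]
opening: 0.0492
gripper_force: 18.0
```

>>> drive_tool(moves=[45, 0.7, 0, 0.01, 0, 0, 0, 45, 0, 0, 0, 0, 0, 0])

```text
t: 15.95
tool_pos: [0.4992, -0.4131, 0.2368]
orientation: [3.141, -0.065, 0.029]
force: [-2.3, 0.0, -0.1]
opening: 0.0497
gripper_force: 18.0
```

>>> drive_tool(moves=[45, 0.7, 0, 0.01, 0, 0, 0, 45, 0, 0, 0, 0, 0, 0])

```text
t: 16.15
tool_pos: [0.4997, -0.4131, 0.2367]
orientation: [3.141, -0.065, 0.028]
force: [-5.3, -0.4, 2.0]
opening: 0.0496
gripper_force: 18.0
```

>>> drive_tool(moves=[45, 0.7, 0, 0.01, 0, 0, 0, 45, 0, 0, 0, 0, 0, 0])

```text
t: 16.35
tool_pos: [0.5001, -0.4132, 0.2368]
orientation: [-3.141, 0.065, -0.027]
force: [-6.7, 1.5, 2.9]
opening: 0.049
gripper_force: 18.0
```

>>> drive_tool(moves=[45, -0.8, 0, -0.01, 0, 0, 0, 45, 0, 0, 0, 0, 0, 0])

```text
t: 16.55
tool_pos: [0.4996, -0.4132, 0.2368]
orientation: [3.141, -0.065, 0.029]
force: [-4.5, 0.5, 3.0]
opening: 0.0493
gripper_force: 18.0
```

>>> drive_tool(moves=[45, -0.5, 0, -0.01, 0, 0, 0, 45, 0, 0, 0, 0, 0, 0])

```text
t: 16.75
tool_pos: [0.4994, -0.4131, 0.2367]
orientation: [3.141, -0.065, 0.03]
force: [-4.9, 0.7, 1.2]
opening: 0.0492
gripper_force: 18.0
```

>>> drive_tool(moves=[45, -0.3, 0, 0, 0, 0, 0, 45, 0, 0, 0, 0, 0, 0])

```text
t: 16.95
tool_pos: [0.4993, -0.4131, 0.2368]
orientation: [3.14, -0.064, 0.031]
force: [-1.8, 0.0, 0.2]
opening: 0.0491
gripper_force: 18.0
```

>>> drive_tool(moves=[45, 0, 0, 0, 0, 0, 0])

```text
t: 17.05
tool_pos: [0.4992, -0.4131, 0.2367]
orientation: [3.14, -0.064, 0.03]
force: [-3.1, 0.3, 1.3]
opening: 0.0498
gripper_force: 18.0
```

>>> drive_tool(moves=[45, 0, 0, 0, 0, 0, 0, 45, 0, 0, 0, 0, 0, 0], grip_force=3)

```text
t: 17.25
tool_pos: [0.4993, -0.4131, 0.2368]
orientation: [3.14, -0.064, 0.031]
force: [-2.2, 0.2, -0.4]
opening: 0.0501
gripper_force: 3.0
```

>>> drive_tool(moves=[52, 0, 0, 0, 0, 0, 0, 54, 0, 0, 0, 0, 0, 0, 58, 0, 0, 0, 0, 0, 0, 62, 0, 0, 0, 0, 0, 0, 66, 0, 0, 0, 0, 0, 0, 66, 0, 0, 0, 0, 0, 0])

```text
t: 17.85
tool_pos: [0.4992, -0.4131, 0.2368]
orientation: [3.14, -0.064, 0.03]
force: [0.3, 0.5, 0.8]
opening: 0.0654
gripper_force: 0.0
```

```bash
python3 m.py
python3 - <<'E'
from h import *
from plant import robot
c=robot.read_camera("wrist");np.savez("w7.npz",**c);cv2.imwrite("pics/w7.png",cv2.resize(c["color"][84:384,56:456,::-1],None,fx=2,fy=2))
E
```

```text
[ 0.4992 -0.4131  0.2368] [0.3 0.5 0.8] pitch/slope tool (7913, array([0.0203, 0.0009, 0.17  ]))
plate plane z=a x+b y+c (block frame, mm) [-1.0000e-03  0.0000e+00  6.6813e+01]
grip in block [-15.7  -0.3] tool x axis [ 0.999 -0.041  0.019]
```

View pics/w7.png

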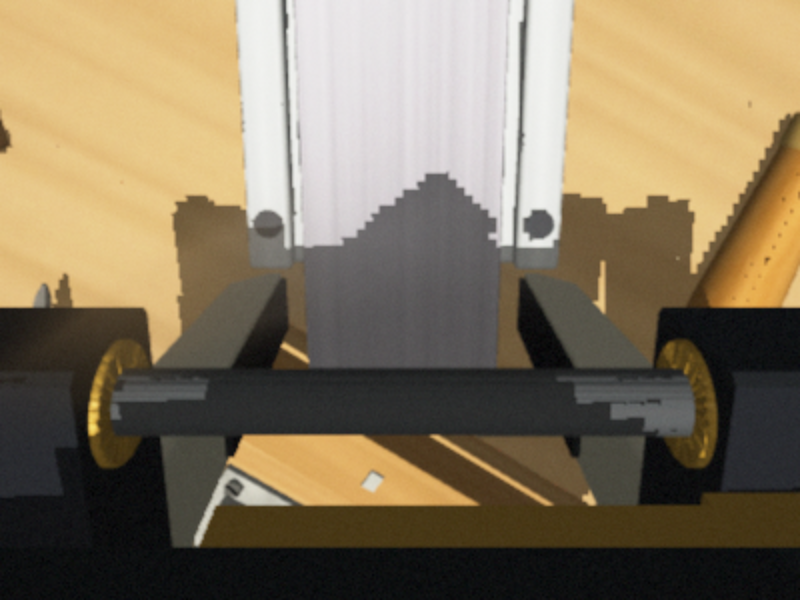

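>>> drive_tool(moves=[66, 0, 0, -8, 0, 0, 0, 66, 0, 0, -20, 0, 0, 0, 66, 0, 0, -30, 0, 0, 0, 40, -19, 0, -10, 0, -1.1, 0, 20, -19, 0, 0, 0, 0, 0, 0, 0, 0, 0, 0, 0, 0, 0, 0, 0, 0, 0, 0, 0, 0, 0, 0, 0, 0, 0, 0])

```text
t: 18.75
tool_pos: [0.4604, -0.4114, 0.3044]
orientation: [-3.141, 0.064, -0.0]
force: [-0.2, 0.8, -0.1]
opening: 0.0309
gripper_force: 0.0
```

Run:
```python
from h import *
from plant import robot
s=robot.read_state();c=robot.read_camera("wrist");np.savez("w8.npz",**c);P=cloud(c)
print(s["tool_pos"],loc(BO,BA,s["tool_pos"]),go(s,*W(BO,BA,-.056),.243,BA),s["opening"])
d=P[...,:2]-BO;l=d@np.array([[np.cos(BA),-np.sin(BA)],[np.sin(BA),np.cos(BA)]])*1000;z=P[...,2]*1000
m=(abs(l[...,1])<20)&(l[...,0]>-50)&(l[...,0]<90)&(z>60)&(z<72)
print("plate x",np.percentile(l[m][:,0],[0,.3,99.7,100]).round(1))
for y in(-15,-8,15):
    k=m&(abs(l[...,1]-y)<2);print(y,l[k][:,0].min().round(1),l[k][:,0].max().round(1))
m=(abs(l[...,1])<20)&(l[...,0]>50)&(l[...,0]<95)&(z>72)&(z<95);print("stop x",np.percentile(l[m][:,0],[0,1,5,50]).round(1))
```

```text
[ 0.46041476 -0.41138453  0.30435097] [-57.8  -0.2] ('turn', array([-0.01, -0.01,  0.06]), 'shift', array([ 1.8, -0.2, 61.4])) 0.030878249032572847
plate x [-36.6 -36.2  73.7  74.1]
-15 -36.4 73.9
-8 -36.5 73.9
15 -36.5 74.0
stop x [72.8 73.  73.2 73.6]
```

>>> drive_tool(moves=[0, 0, 0, 25, 0, 0, 0, 0, 0, 0, 20, 0, 0, 0, 0, 0, 0, 10, 0, 0, 0, 0, 0, 0, 6, 0, 0, 0, 0, 0, 0, 0, 0, 0, 0, 0, 0, 0, 0, 0, 0, 0])

```text
t: 19.4
tool_pos: [0.4603, -0.4117, 0.2443]
orientation: [3.14, -0.064, 0.001]
force: [0.2, -0.2, 0.3]
opening: 0.0005
gripper_force: 0.0
```

>>> drive_tool(moves=[0, 2, 0, 0, 0, 0, 0, 0, 2, 0, 0, 0, 0, 0, 0, 2, 0, 0, 0, 0, 0, 0, 0, 0, 0, 0, 0, 0])

```text
t: 19.8
tool_pos: [0.4663, -0.4118, 0.2438]
orientation: [3.14, -0.064, 0.001]
force: [0.7, -0.0, -0.1]
opening: 0.0005
gripper_force: 0.0
```

>>> drive_tool(moves=[0, 1, 0, 0, 0, 0, 0, 0, 1, 0, 0, 0, 0, 0, 0, 0, 0, 0, 0, 0, 0])

```text
t: 20.1
tool_pos: [0.468, -0.4118, 0.2434]
orientation: [-3.141, 0.064, -0.0]
force: [0.3, 1.0, -0.2]
opening: 0.0005
gripper_force: 0.0
```

>>> drive_tool(moves=[0, 1, 0, 0, 0, 0, 0, 0, 0, 0, 0, 0, 0, 0])

```text
t: 20.3
tool_pos: [0.469, -0.4118, 0.2434]
orientation: [3.141, -0.064, 0.0]
force: [0.2, -0.4, 0.5]
opening: 0.0001
gripper_force: 0.0
```

>>> drive_tool(moves=[0, 0.7, 0, 0, 0, 0, 0, 0, 0.7, 0, 0, 0, 0, 0, 0, 0, 0, 0, 0, 0, 0])

```text
t: 20.6
tool_pos: [0.4704, -0.4119, 0.2434]
orientation: [3.141, -0.064, 0.0]
force: [-0.2, -0.1, -0.4]
opening: 0.0009
gripper_force: 0.0
```

>>> drive_tool(moves=[0, 0.7, 0, 0, 0, 0, 0, 0, 0, 0, 0, 0, 0, 0])

```text
t: 20.8
tool_pos: [0.4711, -0.4119, 0.2434]
orientation: [-3.141, 0.064, -0.0]
force: [-0.1, 0.4, 0.3]
opening: 0.0009
gripper_force: 0.0
```

>>> drive_tool(moves=[0, 0.7, 0, 0, 0, 0, 0, 0, 0, 0, 0, 0, 0, 0])

```text
t: 21.0
tool_pos: [0.4718, -0.4119, 0.2434]
orientation: [-3.141, 0.064, -0.0]
force: [-0.4, 0.2, -0.3]
opening: 0.0001
gripper_force: 0.0
```

>>> drive_tool(moves=[0, 0.5, 0, 0, 0, 0, 0, 0, 0, 0, 0, 0, 0, 0])

```text
t: 21.2
tool_pos: [0.4723, -0.412, 0.2434]
orientation: [3.141, -0.064, 0.0]
force: [0.3, 0.2, 0.5]
opening: 0.0003
gripper_force: 0.0
```

>>> drive_tool(moves=[0, 0.6, 0, 0, 0, 0, 0, 0, 0, 0, 0, 0, 0, 0])

```text
t: 21.4
tool_pos: [0.4728, -0.412, 0.2434]
orientation: [-3.141, 0.064, 0.0]
force: [0.0, 0.1, 0.5]
opening: 0.0003
gripper_force: 0.3
```

>>> drive_tool(moves=[0, 0.6, 0, 0, 0, 0, 0, 0, 0, 0, 0, 0, 0, 0])

```text
t: 21.6
tool_pos: [0.4732, -0.412, 0.2433]
orientation: [-3.141, 0.064, 0.001]
force: [-3.4, 0.8, 1.1]
opening: 0.0007
gripper_force: 1.5
```

>>> drive_tool(moves=[0, 0.6, 0, 0, 0, 0, 0, 0, 0, 0, 0, 0, 0, 0])

```text
t: 21.8
tool_pos: [0.4736, -0.412, 0.2432]
orientation: [-3.14, 0.065, 0.002]
force: [-5.1, 0.6, 2.0]
opening: 0.0009
gripper_force: 2.6
```

>>> drive_tool(moves=[0, 0.5, 0, 0, 0, 0, 0, 0, 0, 0, 0, 0, 0, 0])

```text
t: 22.0
tool_pos: [0.4738, -0.4121, 0.2432]
orientation: [-3.14, 0.065, 0.003]
force: [-6.9, 0.2, 3.0]
opening: 0.0004
gripper_force: 3.3
```

>>> drive_tool(moves=[0, -0.4, 0, 0, 0, 0, 0, 0, -0.4, 0, 0, 0, 0, 0, 0, -0.4, 0, 0, 0, 0, 0, 0, -0.4, 0, 0, 0, 0, 0, 0, -0.3, 0, 0, 0, 0, 0, 0, -0.3, 0, 0, 0, 0, 0, 0, -0.3, 0, 0, 0, 0, 0, 0, -0.3, 0, 0, 0, 0, 0])

```text
t: 22.8
tool_pos: [0.472, -0.412, 0.2437]
orientation: [3.14, -0.064, 0.001]
force: [-0.2, 0.4, 0.0]
opening: 0.0008
gripper_force: 0.0
```

>>> drive_tool(moves=[0, -3, 0, 0, 0, 0, 0, 0, -5, 0, -2, 0, 0, 0, 0, 0, 0, -20, 0, 0, 0, 0, 0, 0, -40, 0, 0, 0, 0, 0, 0, -30, 0, 0, 0, 0, 0, 0, 0, 0, 0, 0, 0, 0, 0, 0, 0, 0, 0])

```text
t: 23.5
tool_pos: [0.4637, -0.4119, 0.3367]
orientation: [3.139, -0.065, 0.003]
force: [-0.1, 0.4, -0.8]
opening: 0.0007
gripper_force: 0.0
```

Run:
```python
from h import *
from plant import robot
s=robot.read_state();c=robot.read_camera("wrist");P=cloud(c)
d=P[...,:2]-BO;l=d@np.array([[np.cos(BA),-np.sin(BA)],[np.sin(BA),np.cos(BA)]])*1000;z=P[...,2]*1000
m=(abs(l[...,1])<20)&(l[...,0]>-50)&(l[...,0]<90)&(z>60)&(z<72)
for y in(-15,-8,15):
    k=m&(abs(l[...,1]-y)<2);print(y,l[k][:,0].min().round(1),l[k][:,0].max().round(1))
n=m&(l[...,0]<60);print("z plane",np.linalg.lstsq(np.c_[l[n],np.ones(n.sum())],z[n],rcond=None)[0].round(3))
m=(abs(l[...,1])<20)&(l[...,0]>50)&(l[...,0]<95)&(z>74)&(z<95);print("stop x",np.percentile(l[m][:,0],[0,1,5]).round(1))
a=np.load("top0.npz")["depth"];b=robot.read_camera("top")["depth"];
for n,(u,v) in dict(sand=(163,170),tape=(197,147),tin=(283,105),wrench=(268,285),screw=(291,238)).items(): print(n,np.median(abs(a-b)[v-12:v+12,u-12:u+12]).round(4),(abs(a-b)[v-12:v+12,u-12:u+12]>.008).mean().round(2))
```

```text
-15 -36.1 73.8
-8 -36.2 73.8
15 -36.2 73.7
z plane [ 0.    -0.    66.799]
stop x [72.8 73.2 73.5]
sand 0.0016 0.01
tape 0.0016 0.01
tin 0.0014 0.0
wrench 0.0015 0.01
screw 0.0015 0.01
```

Plate flat, against the stop, sticking out about 36 mm; bystanders unchanged and the robot is clear. Handing in.

```bash
python3 -c "
from plant import robot;print(robot.close_job())"
```

```text
the job is handed in; nothing more can be done
None
```

The job is handed in: the scraper plate lies flat in the filing block against the stop with about 36 mm sticking out; measured press and push forces stayed under 8 N (pinched at 18 N), and the top camera shows the loose things unmoved.

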